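# Set the grinder's speed selector and start it

## Task

With a fingertip, push the wing of the speed selector on the grinder's control box round clockwise, click by click, until it rests in the click at the long mark (the sixth of nine), without going past it; push it from one side only, do not pinch it. Then press the small flat start button fully down and let it come up again. Leave the mushroom stop button and the loose things on and around the box alone.

Things in the scene. Friction and masses are not known exactly. Their poses are not given: they have to be found in the camera images.
- selector (a joint): Angle (rad) of the black speed selector, a pointer-shaped wing on a vertical axis; grows clockwise seen from above. Nine sprung clicks 0.5236 apart, from 0 (first mark) to 4.189; the long mark is the sixth, 2.618. Pushed past halfway it snaps into the next click and stays; breaking out takes about 0.09 N m. Starts in one of the first four.
- dial_center (a point): Point on the selector's axis at the top of the control box (fixed teal box with a metal panel, 80 mm high, 210 mm in x, 320 mm in y). Site axes: x to the box's far side, y to its left end, z up. The axis is 5 mm nearer and 75 mm left of the box's middle. Within 85 mm of the axis the panel carries only the selector and printed marks.
- nose (a point): Tip of the selector's nose, top edge: 50 mm from the axis, 27 mm above the panel. The wing is an upright bar from here to 20 mm behind the axis, 16 mm thick (12 mm in the last 20 mm of the nose), flanks from 3 to 27 mm above the panel, white line on the nose; below it a skirt 52 mm across, 4 mm high. x points from the axis to the tip.
- long_mark (a point): Middle of the one long black mark on the panel (30 x 7 mm, the others 12 x 4 mm), 72 mm from the axis; the nose points along it at the wanted speed.
- start_top (a point): Centre of the top of the START button: the small flat-topped round black button, 28 mm across, in a round grey bezel 44 mm across; its top stands 22 mm above the panel, 10 mm above the bezel. At the right-hand end of the box; start and stop (about 90 mm apart) may have changed places.
- start (a joint): Travel of the start button (m): 0 up, 0.006 fully down; sprung, 1.5 N to move, 5 N fully down, and comes up again when let go.
- stop_top (a point): Centre of the top of the STOP button: the larger, taller mushroom-shaped black button, 44 mm across, its top 39 mm above the panel. To be left alone.
- stop (a joint): Travel of the stop button (m): 0 up, 0.006 down; sprung.
- jar: Small upright glass jar with a white lid, 30 mm across, 40 mm high, standing on the control box near its far edge; origin at the centre of its underside. To be left alone.
- collar: Steel collar lying flat on the control box between the dial and the buttons, 32 mm across, 14 mm high; origin at the centre of its underside. To be left alone.
- dresser: Grey-brown dressing stick, 110 x 22 x 22 mm, lying on the table in front of the box (robot's side); origin at the centre of its underside. To be left alone.
- specimen: Grey-brown round rock specimen, 54 mm across, 34 mm high, on the table beyond the right-hand (button) end of the box; origin at the centre of its underside. To be left alone.
- driver: Screwdriver lying on the table beyond the left-hand (dial) end of the box; origin at the centre of its underside. To be left alone.
- mug: White mug, 76 mm across, 85 mm high, on the table off to the right; origin at the centre of its underside. To be left alone.

How it is judged:
On the way, in this order (a step that is already met when the one before it is completed fails the run):
1. the selector rests at the long mark (value of joint selector between 2.498 and 2.738 rad), for 0.3 s.
2. the start button is pressed fully down (value of joint start above 0.0048 m), for 0.05 s.
At the end, for the whole second after the job is handed in: The selector is at rest within 0.12 rad (7 degrees) of the long mark, both buttons are up, and the loose things are within 20 mm of where they stood (all of step 1 and velocity of joint selector between -0.05 and 0.05 rad/s and value of joint each of start, stop below 0.0012 m and distance of each of jar, collar, dresser, specimen, driver, mug from where it was at the start of the episode below 0.02 m); the robot touches nothing.
It fails at once if the selector is turned past the long mark (more than 0.3 rad) (value of joint selector above 2.918 rad).
It fails at once if the selector is pinched: fingers press on both halves of the wing at once (over 0.7 N each) ((contact force between the fingers and selector_c1 above 0.7 N or contact force between the fingers and selector_c2 above 0.7 N) and (contact force between the fingers and selector_c3 above 0.7 N or contact force between the fingers and selector_c4 above 0.7 N)).
It fails at once if the start button is pressed (over 3 mm) while the selector is not at the long mark (value of joint start above 0.003 m and (value of joint selector below 2.418 rad or value of joint selector above 2.818 rad)).
It fails at once if the stop button is pressed (over 3 mm) (value of joint stop above 0.003 m).
It fails at once if a loose thing is pushed or carried more than 20 mm (distance of any of jar, collar, dresser, specimen, driver, mug from where it was at the start of the episode above 0.02 m).
It also fails if it takes over 64 s, if anything falls off the work surface, if the arm or the gripper's body presses on something with over 40 N, if the wrist force passes 120 N, or if a joint passes its speed limit or range.

## Robot

A 6-joint arm with a two-finger parallel gripper is mounted at the origin on the work surface. World frame = base frame: x ahead of the robot, y to its left, z up, the work surface at z = 0. Lengths are in m, angles in rad, forces in N, time in s.
With the tool pointing down it reaches from about 0.375 to 0.9 m from the base axis. Payload 3.1 kg.
Tool frame: the origin (TCP) lies between the finger pads; the fingertips stand robot.tip_extent ahead of it and the grasp point (between the pads) lies 3 mm ahead of it (robot.tip_extent is the distance from the TCP to the fingertips, in m); z points along the fingers, x is the direction in which the jaws open and shut, and the axes are right-handed (so a half turn about z gives the same grasp; the last joint's range is limited). The gripper opens to 87 mm and grips with 3 to 60 N. Pads are 19 mm wide; open, the fingers measure 117 mm over their backs; the gripper's body (75 mm by 190 mm) begins 51 mm behind the grasp point.
Start: joints at [0.947, 0.527, 1.433, -0, 1.181, -0.178], TCP at [0.269, 0.564, 0.245] pointing down, gripper open.
Joint ranges: [-3.08, 3.08], [-0.75, 2.2], [0.22, 2.44], [-1.43, 4.57], [0, 2.65], [-2.85, 2.85]. Speed limits (rad/s): [2.79, 2.79, 3.14, 3.14, 3.14, 3.14].

## Interface

Orientations are given as a unit quaternion [x, y, z, w].
In Python, from rig import robot, cams gives the robot as it stands.
- The arm moves only by the tool carry_out, never from a script. Its argument "steps" is a list of rows, each a list of 3 entries, a list of its own where there are three numbers: the shift along the world's x, y, z in cm, then the turn about the world's z in degrees, then the closure, from 0 (fully open) to 1 (shut). In form: [[[dx, dy, dz], spin, fingers], ...]. A call has 1 to 10 rows; each row shifts and turns the pose as measured when the row begins; what a row does not reach is not made up. A row lasts 1/10 s, in which the tool goes at most 50 mm and 8.59 degrees, less where a joint would pass 70% of its speed; a pose out of reach is approached as far as the arm can. A call with a gripper value outside its range is refused whole. The fingers move at their own pace and stop on an object; "squeeze" is the grip in N (left out, the last holds). Time passes only in rows, so rows that do not move let the fingers close. It gives the time, the measured TCP pose, the force and the opening at its end, in the units of the state.
- robot.get_obs(): the state, without advancing time (a new reading comes with each control period).
- cams.camera(name): name is "scene" or "top" or "wrist"; returns a dict with "pixels" (384x512x3 uint8, red, green, blue), "fx", "fy", "cx", "cy" (pixels), "eye" and "rotation" of the camera in the world. Camera axes: x right, y up, looking along -z (the intrinsics and any distortion apply to the point x, -y, -z); pixel columns grow to the right and rows downward; lengths in m; the calibration is good to about 2 mm. A picture is of the moment at which its call begins. There is no depth.
- robot.hand_in(): hands the job in, once; it reports no verdict.
The state is a dict: "time": time; "q": joint angles; "joint_velocities": joint speeds; "joint_torque": joint torques, N m; "position": TCP position; "tool_rot": TCP orientation; "ft_force": force on the tool from outside, world axes, zero at the start; "moment": the same for the moment, N m; "grip_width": finger opening in m.
Only numpy, scipy, OpenCV 4.12 (cv2) and the standard library are available. Lean on these libraries where they do the work, as an engineer would, in place of code of your own. Each camera call takes 0.05 s, during which the arm holds its last target. There are 200 camera calls.

## Working session

There is one attempt and no reset: what is moved stays moved. The work goes in short steps, Python scripts to look and compute and a tool call to move; the robot and the scene stay as the last step left them, time stands still between calls to the robot, and variables do not carry over. Pictures are saved under pics/ and viewed, about 8 in all and at most 12, crops included, and the job is handed in when it is done.

Besides the shell and the picture viewer there is one more tool, called after "Emit:" by a JSON object that holds its "api" and its "payload". carry_out: Moves the arm, as the interface text tells. Its arguments: {"type":"object","properties":{"steps":{"type":"array"},"squeeze":{"type":"number"}},"required":["steps"]}

```bash
mkdir -p pics; ls
cat > h.py <<'E'
from rig import robot, cams
import numpy as np, cv2
def shot(n,f):
    c=cams.camera(n); cv2.imwrite(f,cv2.cvtColor(c["pixels"],cv2.COLOR_RGB2BGR)); np.save(f[:-4]+'.npy',c,allow_pickle=True); return c
def load(f): return np.load(f,allow_pickle=True).item()
def ray(c,u,v):
    d=np.array([(u-c["cx"])/c["fx"],-(v-c["cy"])/c["fy"],-1.]); return np.array(c["eye"]),np.array(c["rotation"]).reshape(3,3)@d
def onz(c,u,v,z):
    e,d=ray(c,u,v); return e+d*(z-e[2])/d[2]
def proj(c,p):
    q=np.array(c["rotation"]).reshape(3,3).T@(np.array(p)-c["eye"]); return c["cx"]-c["fx"]*q[0]/q[2], c["cy"]+c["fy"]*q[1]/q[2]
def tri(*obs):
    A=np.zeros((3,3));b=np.zeros(3)
    for c,u,v in obs:
        e,d=ray(c,u,v);d=d/np.linalg.norm(d);P=np.eye(3)-np.outer(d,d);A+=P;b+=P@e
    return np.linalg.solve(A,b)
E
python3 - <<'E'
from h import *
t=shot("top","pics/t0.png");s=shot("scene","pics/s0.png")
for c in(t,s):print({k:v for k,v in c.items() if k!='pixels'})
print(robot.get_obs(),robot.tip_extent)
E
```

```text
pics
{'fx': 363.09623556897253, 'fy': 363.09623556897253, 'cx': 256.87718435566427, 'cy': 189.04100511665123, 'eye': array([ 0.39321978, -0.0765424 ,  1.02756852]), 'rotation': array([-0.03893232,  0.05586245,  0.7148795 , -0.69592453])}
{'fx': 444.2395666673685, 'fy': 444.2395666673685, 'cx': 252.98239939307976, 'cy': 198.2439846783384, 'eye': array([ 1.4853445 , -0.23030499,  1.20942623]), 'rotation': array([0.26898473, 0.22695938, 0.61961614, 0.70157857])}
{'time': 0.1, 'q': array([ 9.46492992e-01,  5.28392281e-01,  1.43375178e+00, -1.52642007e-05,
        1.18139595e+00, -1.78467872e-01]), 'joint_velocities': array([ 8.76393409e-04, -3.14170003e-03, -3.37388547e-03, -2.93636994e-04,
        2.83724122e-05,  8.16655066e-04]), 'joint_torque': array([-6.18606555e-04, -4.40984416e+01, -1.77150357e+01,  6.35360274e-02,
        5.34207956e-02, -5.12910367e-05]), 'position': array([0.26910675, 0.56342714, 0.24366484]), 'tool_rot': array([ 8.45932985e-01,  5.33288324e-01, -9.00123423e-04,  3.71327811e-04]), 'ft_force': array([ 0.23109219,  0.5959163 , -0.72846565]), 'moment': array([-0.00164122, -0.01007157,  0.02534733]), 'grip_width': 0.08673892957785093} 0.022
```

View pics/t0.png

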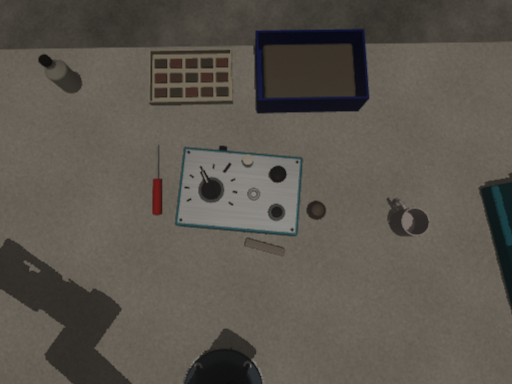

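View pics/s0.png

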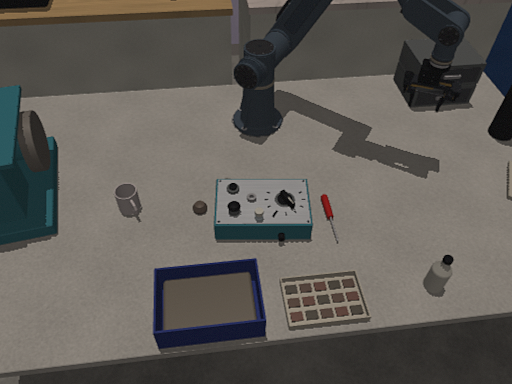

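```bash
cat > fix.py <<'E'
s=open('h.py').read().replace('np.array(c["rotation"]).reshape(3,3)','R.from_quat(c["rotation"]).as_matrix()').replace('import numpy','from scipy.spatial.transform import Rotation as R\nimport numpy')
open('h.py','w').write(s)
E
python3 fix.py
python3 - <<'E'
from h import *
t=load('pics/t0.npy');s=load('pics/s0.npy')
for n,p,z in [('dial',(211,189),.09),('nose',(203,168),.107),('long',(227,167),.08),('start',(276,212),.102),('stop',(278,174),.119),('TL',(184,149),.08),('TR',(302,157),.08),('BL',(177,225),.08),('BR',(297,235),.08)]: print(n,onz(t,*p,z).round(4))
for n,a,b in [('start',(276,212),(233,187)),('stop',(278,174),(234,208)),('TL',(184,149),(311,227)),('TR',(302,157),(216,227)),('BR',(297,235),(217,181))]: print('tri',n,tri((t,*a),(s,*b)).round(4))
a=cv2.imread('pics/t0.png')[140:245,165:320];b=cv2.imread('pics/s0.png')[170:245,205:320]
cv2.imwrite('pics/c0.png',np.vstack([cv2.resize(a,(620,420),interpolation=2),]))
E
```

```text
dial [0.5226 0.0184 0.09  ]
nose [0.5753 0.0365 0.107 ]
long [ 0.5818 -0.0236  0.08  ]
start [ 0.4575 -0.1477  0.102 ]
stop [ 0.5528 -0.1549  0.119 ]
TL [0.6333 0.0898 0.08  ]
TR [ 0.6042 -0.2242  0.08  ]
BL [0.4322 0.1082 0.08  ]
BR [ 0.3978 -0.2018  0.08  ]
tri start [ 0.4582 -0.1486  0.0915]
tri stop [ 0.5567 -0.1559  0.0977]
tri TL [0.6372 0.0903 0.063 ]
tri TR [ 0.6066 -0.2222  0.0713]
tri BR [ 0.3982 -0.2019  0.0652]
```

View pics/c0.png

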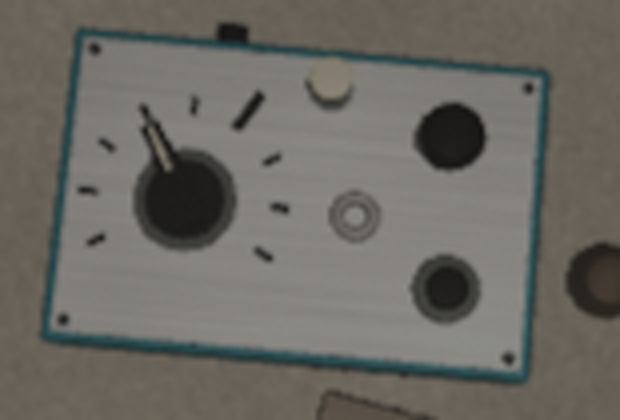

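The crop shows the box with the axis near crop (185,200). The nose points at the fourth mark (143,108) and the long mark is at (248,110). The flat start button in its bezel is at (445,288), the mushroom stop at (450,136), the collar at (354,215) and the jar at (330,85). Next I'll bring the wrist camera over the box.

Emit:
{"api": "carry_out", "payload": {"steps": [[[1.7,-4.5,0.5],4,1],[[1.7,-4.5,0.5],4,1],[[1.7,-4.5,0.5],4,1],[[1.7,-4.5,0.5],4,1],[[1.7,-4.5,0.5],4,1],[[1.7,-4.5,0.5],4,1],[[1.7,-4.5,0.5],4,1],[[1.7,-4.5,0.5],4,1],[[1.7,-4.5,0.5],4,1],[[1.7,-4.5,0.5],4,1]]}}

```text
time: 1.1
position: [0.4376, 0.1021, 0.2909]
tool_rot: [0.596, 0.803, -0.003, -0.0]
ft_force: [1.0, 0.9, 0.1]
grip_width: 0.0148
```

Emit:
{"api": "carry_out", "payload": {"steps": [[[0.5,-4,0],4,1],[[0.5,-4,0],4,1],[[0.5,-3,0],4,1],[[0,0,0],0,1],[[0,0,0],0,1]]}}

```text
time: 1.6
position: [0.455, -0.0186, 0.291]
tool_rot: [0.509, 0.861, -0.002, 0.001]
ft_force: [-0.6, 1.0, 0.8]
grip_width: 0.0002
```

Run:
```python
from h import *
w=shot("wrist","pics/w0.png");o=robot.get_obs();print(o['position'],R.from_quat(o['tool_rot']).as_matrix().round(3),o['q'],o['grip_width'],o['ft_force']);print(w['eye'],w['fx'],w['rotation'])
shot("top","pics/t1.png")
```

```text
[ 0.45515952 -0.0183838   0.29106037] [[-0.483  0.876  0.001]
 [ 0.876  0.483 -0.006]
 [-0.005 -0.002 -1.   ]] [-0.28298328  0.23521324  1.78023368 -0.00611153  1.12395289 -2.3549947 ] 0.0005601931104848919 [ 0.48717335 -0.38456373  0.71901329]
[ 0.38751615 -0.05507651  0.4306158 ] 315.8019682878834 [-0.07486382 -0.12220288  0.85199682  0.50355068]
```

View pics/w0.png

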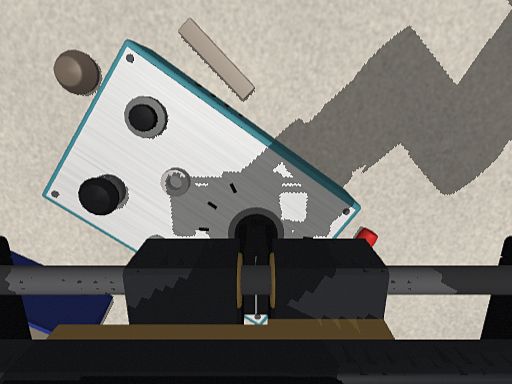

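The wrist view shows the start button at about (145,117), the stop at (100,194), the collar at (176,181) and the driver handle at (366,238). The gripper hides the nose and the long mark. I'll move forward so the camera sits above the dial.

Emit:
{"api": "carry_out", "payload": {"steps": [[[4,1.5,0.5],0,1],[[4,1.5,0.5],0,1],[[4,1.5,0.5],0,1],[[1,0,0],0,1],[[0,0,0],0,1],[[0,0,0],0,1]]}}

```text
time: 2.3
position: [0.5825, 0.0388, 0.3042]
tool_rot: [0.504, 0.864, -0.004, -0.003]
ft_force: [-0.4, -0.5, -0.0]
grip_width: 0.0006
```

Run:
```python
from h import *
w=shot("wrist","pics/w1.png");print(robot.get_obs()['position'],w['eye'])
```

```text
[0.58214527 0.03869775 0.30419366] [0.51685637 0.00121726 0.44441017]
```

View pics/w1.png

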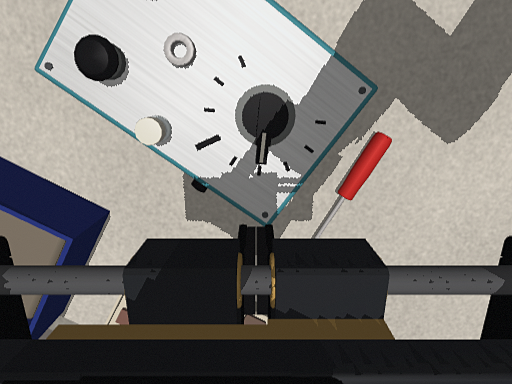

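The wrist view shows the nose tip at about (263,163), at the fourth mark (260,170). The long mark is at (208,143), and the other marks run from (320,122) for the first to (241,61) for the ninth.

Run:
```python
from h import *
from scipy.optimize import least_squares
w=load('pics/w1.npy');w0=load('pics/w0.npy');t=load('pics/t0.npy');s=load('pics/s0.npy')
M=np.array([onz(w,*p,.08) for p in [(320.5,122.5),(308.5,150),(287,166),(260,170),(234,161),(208,143),(209,110),(219,81),(241.5,61)]])[:,:2]
k=np.arange(9)
def res(x):
    a=x[3]-k*np.pi/6; r=np.where(k==5,.072,x[2]); return (M-(x[:2]+np.c_[np.cos(a),np.sin(a)]*r[:,None])).ravel()
f=least_squares(res,[.52,.018,.07,np.pi/2]);c=f.x
print('axis',c[:2],'r',c[2],'mark deg',np.degrees(c[3]-k*np.pi/6).round(1),'rms',np.sqrt((f.fun**2).mean()))
n=onz(w,263,163,.107)[:2]-c[:2];print('nose',np.hypot(*n),np.degrees(np.arctan2(n[1],n[0])))
print('long check top',onz(t,165+248/4,140+110/4,.08), 'wrist',M[5])
print('panel corner tri', tri((t,184,148.5),(w,265,226)),'corner left',tri((t,177,225),(w,378,90)))
tt=(165+446/4,140+288/4)
print('start tri w0/top',tri((w0,143,118),(t,*tt)),'w0/scene',tri((w0,143,118),(s,233,187)),'onz',onz(w0,143,118,.102),onz(t,*tt,.102))
print('stop onz',onz(w0,100,195,.119),onz(w,96,58,.119),'tri',tri((w0,99,195),(w,96,58)))
print('collar',onz(w,180,50,.094),'jar',onz(w,149,130,.12))
print('long mark tri',tri((t,227,167.5),(w,208,143)))
```

```text
axis [0.52634233 0.02020563] r 0.06288601141317678 mark deg [ 113.5   83.5   53.5   23.5   -6.5  -36.5  -66.5  -96.5 -126.5] rms 0.0005465907043786409
nose 0.048225235625552754 25.87139266129818
long check top [ 0.5804252 -0.0235546  0.08     ] wrist [ 0.58478146 -0.02226472]
panel corner tri [0.62733729 0.08057772 0.11605083] corner left [0.43498903 0.11644123 0.05891835]
start tri w0/top [ 0.45884501 -0.14757371  0.10448379] w0/scene [ 0.46230373 -0.14886313  0.09596994] onz [ 0.46098258 -0.14706614  0.102     ] [ 0.45743739 -0.14897398  0.102     ]
stop onz [ 0.5506807  -0.15079689  0.119     ] [ 0.55788708 -0.14978624  0.119     ] tri [ 0.5598165  -0.15698606  0.10285444]
collar [ 0.51170076 -0.08947609  0.094     ] jar [ 0.59495594 -0.077648    0.12      ]
long mark tri [ 0.58526787 -0.02294527  0.06613212]
```

Emit:
{"api": "carry_out", "payload": {"steps": [[[-2,1.6,-3],-3,1],[[-2,1.6,-4],-2.5,1],[[0,0,-4],0,1],[[0,0,-4],0,1],[[0,0,-3],0,1],[[0,0,-0.5],0,1],[[0,0,0],0,1]]}}

```text
time: 3.05
position: [0.5313, 0.0703, 0.1188]
tool_rot: [0.548, 0.836, -0.004, -0.003]
ft_force: [0.5, 0.5, 0.7]
grip_width: 0.0004
```

Run:
```python
from h import *
w=shot("wrist","pics/w2.png");shot("scene","pics/s2.png");o=robot.get_obs();print(o['position'],o['q'],o['ft_force'],np.degrees(2*np.arctan2(o['tool_rot'][1],o['tool_rot'][0])))
```

```text
[0.53259202 0.07023535 0.11999623] [-0.0747599   0.59654271  1.75729541 -0.00584729  0.7934308  -2.05165849] [-0.46241259 -0.00990393  0.76807048] 113.50361182896171
```

View pics/w2.png

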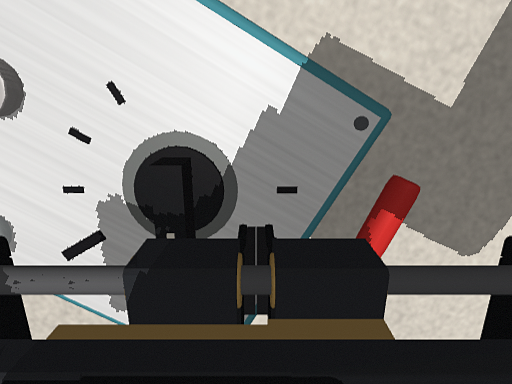

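The fingers are beside the wing's counter-clockwise flank with a clear gap: fingertips at about (257,232), wing at about (190,195). They are about 17 mm thick together. I'll lower, move outward and approach.

Emit:
{"api": "carry_out", "payload": {"steps": [[[0.8,0.4,-0.7],0,1],[[0.3,-0.6,0],0,1],[[0.3,-0.6,0],0,1],[[0.2,-0.5,0],0,1],[[0,0,0],0,1]]}}

```text
time: 3.65
position: [0.5545, 0.0555, 0.1179]
tool_rot: [0.548, 0.836, -0.0, 0.004]
ft_force: [-0.1, 1.1, 0.5]
grip_width: 0.0005
```

```bash
cat > pos.py <<'E'
from h import *
o=robot.get_obs();p=o['position']-np.array([.524,.0195,.08]);a=np.radians(2*np.degrees(np.arctan2(o['tool_rot'][1],o['tool_rot'][0]))-90)
u=np.array([np.cos(a),np.sin(a)]);v=np.array([-u[1],u[0]])
print('pos',o['position'].round(4),'phi',np.degrees(a).round(1),'r',(p[:2]@u).round(4),'d',(p[:2]@v).round(4),'F',o['ft_force'].round(1),'u',u.round(2),'v',v.round(2),o['time'])
E
python3 pos.py
```

```text
pos [0.5545 0.0555 0.1179] phi 23.5 r 0.0423 d 0.0208 F [-0.1  1.1  0.5] u [0.92 0.4 ] v [-0.4   0.92] 3.65
```

Emit:
{"api": "carry_out", "payload": {"steps": [[[0,0,-0.5],0,1],[[0.1,-0.3,0],0,1],[[0.1,-0.2,0],0,1],[[0,0,0],0,1]]}}

```text
time: 4.05
position: [0.5563, 0.0497, 0.1124]
tool_rot: [0.549, 0.836, -0.0, 0.004]
ft_force: [0.8, 0.8, 0.8]
grip_width: 0.0001
```

```bash
python3 pos.py
```

```text
pos [0.5563 0.0497 0.1124] phi 23.5 r 0.0417 d 0.0148 F [0.8 0.8 0.8] u [0.92 0.4 ] v [-0.4   0.92] 4.05
```

Emit:
{"api": "carry_out", "payload": {"steps": [[[0.26,-0.28,0],-5,1],[[0.24,-0.3,0],-5,1],[[0.2,-0.3,0],-5,1],[[0,0,0],0,1]]}}

```text
time: 4.45
position: [0.5626, 0.0427, 0.1122]
tool_rot: [0.657, 0.754, -0.0, 0.002]
ft_force: [0.4, -0.1, 0.1]
grip_width: 0.0003
```

```bash
python3 pos.py
```

```text
pos [0.5626 0.0427 0.1122] phi 7.9 r 0.0414 d 0.0177 F [ 0.4 -0.1  0.1] u [0.99 0.14] v [-0.14  0.99] 4.45
```

Run:
```python
from h import *
w=shot("wrist","pics/w3.png");s=shot("scene","pics/s3.png")
a=w['pixels'][100:300,60:360];b=s['pixels'][165:245,210:330]
cv2.imwrite('pics/c3.png',cv2.cvtColor(np.hstack([cv2.resize(a,(390,260)),cv2.resize(b,(390,260),interpolation=2)]),cv2.COLOR_RGB2BGR))
```

```text
(no output)
```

View pics/c3.png

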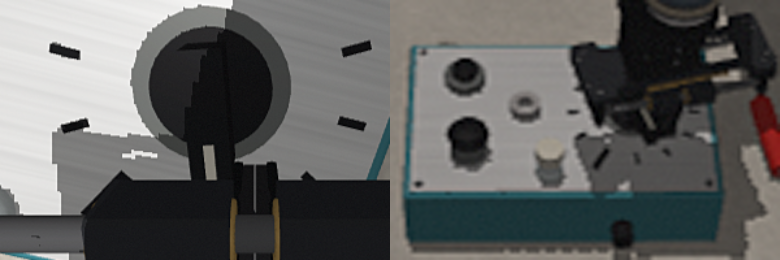

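Run:
```python
from h import *
w=load('pics/w3.npy')
A=np.array([.5245,.0195])
for p in [(208,147),(209.5,180),(182,45),(223,45)]:
    q=onz(w,60+p[0]/1.3,100+p[1]/1.3,.107)[:2]; n=q-A; print(q.round(4),np.hypot(*n).round(4),np.degrees(np.arctan2(n[1],n[0])).round(1))
g=w['pixels'][200:240,190:245].astype(int).sum(2); m=g>380
ys,xs=np.nonzero(m); print(len(xs)); 
for r in range(205,240,5): print(r,[c for c in range(195,245) if w['pixels'][r,c].astype(int).sum()>300])
```

```text
[0.5425 0.0229] 0.0183 10.6
[0.5559 0.0249] 0.0319 9.7
[0.506  0.0099] 0.0209 -152.6
[0.504  0.0241] 0.021 167.5
245
205 []
210 []
215 [216, 217, 218, 219, 220, 221, 222, 223]
220 [195, 196, 197, 198, 199, 200, 217, 218, 219, 220, 221, 222, 223, 224]
225 [195, 196, 197, 198, 199, 200, 201, 202, 203, 204, 218, 219, 220, 221, 222, 223, 224]
230 [195, 196, 197, 198, 199, 200, 201, 202, 203, 204, 205, 218, 219, 220, 221, 222, 223, 224, 225]
235 [195, 196, 197, 198, 199, 200, 201, 202, 203, 204, 205, 219, 220, 221, 222, 223, 224, 225]
```

The wing sits at about 9°, right at the first halfway crest, with the finger against one flank only. I'll carry on round the arc.

Emit:
{"api": "carry_out", "payload": {"steps": [[[0.2,-0.34,0],-5,1],[[0.17,-0.35,0],-5,1],[[0.14,-0.36,0],-5,1],[[0.1,-0.38,0],-5,1],[[0.07,-0.38,0],-5,1],[[0,0,0],0,1]]}}

```text
time: 5.15
position: [0.569, 0.0264, 0.1122]
tool_rot: [0.806, 0.592, 0.0, 0.001]
ft_force: [0.7, 0.8, 0.4]
grip_width: 0.0002
```

```bash
python3 pos.py
cat > wl.py <<'E'
from h import *
import sys
w=shot("wrist",sys.argv[1]);A=np.array([.5245,.0195]);g=w['pixels'].astype(int)
m=((g.min(2)>90)).astype(np.uint8);n,l,st,ce=cv2.connectedComponentsWithStats(m)
for i in range(1,n):
    x,y,W,H,a=st[i]
    if 15<a<1500 and y<240:
        q=np.array([onz(w,c,r,.107)[:2] for r,c in np.argwhere(l==i)]);k=q.mean(0)-A
        vx,vy,_,_=cv2.fitLine(q.astype(np.float32),2,0,0,0).ravel(); 
        if .015<np.hypot(*k)<.055: print(st[i],'r',np.hypot(*k).round(4),'ang',np.degrees(np.arctan2(k[1],k[0])).round(1),'line',np.degrees(np.arctan2(vy,vx)).round(1))
E
python3 wl.py pics/w4.png
```

```text
pos [0.569  0.0264 0.1122] phi -17.4 r 0.0409 d 0.02 F [0.7 0.8 0.4] u [ 0.95 -0.3 ] v [0.3  0.95] 5.15
[214 213  11  25 196] r 0.024 ang -10.4 line -11.2
```

Emit:
{"api": "carry_out", "payload": {"steps": [[[0,-0.34,0],-3,1],[[0,-0.34,0],-3,1],[[-0.1,-0.34,0],-3,1],[[0,0,0],0,1]]}}

```text
time: 5.6
position: [0.569, 0.0179, 0.1124]
tool_rot: [0.848, 0.53, 0.002, 0.002]
ft_force: [-0.1, -0.0, -0.1]
grip_width: 0.0007
```

```bash
python3 pos.py; python3 wl.py pics/w5.png
```

```text
pos [0.569  0.0179 0.1124] phi -26.0 r 0.0412 d 0.0182 F [-0.1 -0.  -0.1] u [ 0.9  -0.44] v [0.44 0.9 ] 5.6
[215 213  10  25 200] r 0.024 ang -22.1 line -24.1
```

Emit:
{"api": "carry_out", "payload": {"steps": [[[-0.05,-0.25,0],-3,1],[[0,0,0],0,1],[[0,0,0],0,1]]}}

```text
time: 5.95
position: [0.5679, 0.016, 0.1124]
tool_rot: [0.86, 0.511, 0.002, 0.002]
ft_force: [-0.1, -0.0, -0.5]
grip_width: 0.0002
```

```bash
python3 pos.py; python3 wl.py pics/w6.png
```

```text
pos [0.5679 0.016  0.1124] phi -28.5 r 0.0402 d 0.0179 F [-0.1 -0.  -0.5] u [ 0.88 -0.48] v [0.48 0.88] 5.95
[215 215   8  23 184] r 0.0234 ang -27.1 line -30.7
[236 225   3  14  26] r 0.0281 ang -8.4 line -36.6
```

Emit:
{"api": "carry_out", "payload": {"steps": [[[-0.1,-0.25,0],-3,1],[[0,0,0],0,1],[[0,0,0],0,1]]}}

```text
time: 6.3
position: [0.5663, 0.0139, 0.1122]
tool_rot: [0.872, 0.49, 0.001, 0.001]
ft_force: [0.0, -0.6, 0.7]
grip_width: 0.0004
```

```bash
python3 pos.py; python3 wl.py pics/w7.png
```

```text
pos [0.5663 0.0139 0.1122] phi -31.4 r 0.039 d 0.0172 F [ 0.  -0.6  0.7] u [ 0.85 -0.52] v [0.52 0.85] 6.3
[213 217   9  21 169] r 0.0227 ang -33.9 line -35.9
[233 228   6  10  43] r 0.027 ang -13.4 line -42.3
```

The white line now reads about -35°, against -36.5° wanted. I'll back off the way I came, rise and look.

Emit:
{"api": "carry_out", "payload": {"steps": [[[0.5,0.9,0],0,1],[[0.5,0.9,0],0,1],[[0,0,4],0,1],[[0,0,4],0,1],[[2,1,4],0,1],[[2,1,4],0,1],[[1,1,2],0,1],[[0,0,0],0,1],[[0,0,0],0,1]]}}

```text
time: 7.25
position: [0.6271, 0.0712, 0.2975]
tool_rot: [0.87, 0.493, -0.001, -0.001]
ft_force: [0.0, 0.1, -0.4]
grip_width: 0.0006
```

```bash
python3 pos.py; python3 wl.py pics/w8.png
```

```text
pos [0.6271 0.0712 0.2975] phi -30.9 r 0.0619 d 0.0973 F [ 0.   0.1 -0.4] u [ 0.86 -0.51] v [0.51 0.86] 7.25
[158 131   4  31 124] r 0.033 ang -34.5 line -35.9
```

View pics/w8.png

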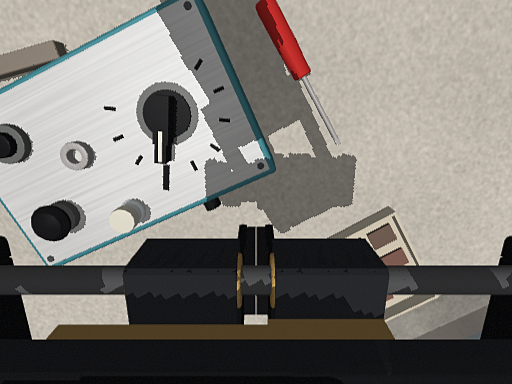

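The nose lies along the long mark: white line at (158,146), long mark at (166,177). Everything else is where it was. Next, the start button at about (0.459, -0.148).

Emit:
{"api": "carry_out", "payload": {"steps": [[[-2.8,-3.65,0],0,1],[[-2.8,-3.65,0],0,1],[[-2.8,-3.65,0],0,1],[[-2.8,-3.65,0],0,1],[[-2.8,-3.65,-2],0,1],[[-2.8,-3.65,-3],0,1],[[0,0,-3],0,1],[[0,0,0],0,1],[[0,0,0],0,1]]}}

```text
time: 8.2
position: [0.444, -0.1438, 0.2057]
tool_rot: [0.87, 0.493, -0.011, -0.013]
ft_force: [-0.1, 0.0, 1.0]
grip_width: 0.0
```

```bash
python3 pos.py
python3 - <<'E'
from h import *
w=shot("wrist","pics/w9.png");t=shot("top","pics/t9.png")
print(proj(w,[.459,-.148,.102]),w['eye'])
w8=load('pics/w8.npy')
print(onz(w8,6,143,.102))
E
```

```text
pos [ 0.444  -0.1438  0.2057] phi -30.9 r 0.0152 d -0.1812 F [-0.1  0.   1. ] u [ 0.86 -0.51] v [0.51 0.86] 8.2
(np.float64(259.6297897755309), np.float64(218.63052516287132)) [ 0.38236481 -0.10453124  0.34760185]
[ 0.46539285 -0.13838682  0.102     ]
```

View pics/w9.png

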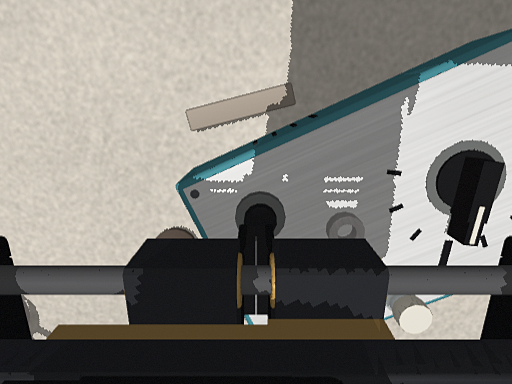

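The start button's top is at about (260,217), as projected (260,219). I'll centre over it and go down.

Emit:
{"api": "carry_out", "payload": {"steps": [[[1.5,-0.4,-2],0,1],[[0,0,-3],0,1],[[0,0,-1.7],0,1],[[0,0,-0.5],0,1],[[0,0,0],0,1]]}}

```text
time: 8.8
position: [0.4677, -0.1467, 0.1384]
tool_rot: [0.868, 0.497, -0.006, -0.005]
ft_force: [0.3, -0.6, -1.0]
grip_width: 0.0003
```

```bash
python3 pos.py
```

```text
pos [ 0.4677 -0.1467  0.1384] phi -30.3 r 0.0353 d -0.1719 F [ 0.3 -0.6 -1. ] u [ 0.86 -0.51] v [0.51 0.86] 8.8
```

Emit:
{"api": "carry_out", "payload": {"steps": [[[-0.7,-0.1,-0.5],0,1],[[0,0,-0.5],0,1],[[0,0,-0.2],0,1],[[0,0,-0.2],0,1],[[0,0,0],0,1]]}}

```text
time: 9.3
position: [0.4622, -0.1482, 0.1268]
tool_rot: [0.867, 0.498, -0.004, -0.002]
ft_force: [0.8, 0.1, 0.1]
grip_width: 0.0004
```

```bash
python3 pos.py
```

```text
pos [ 0.4622 -0.1482  0.1268] phi -30.3 r 0.0311 d -0.176 F [0.8 0.1 0.1] u [ 0.86 -0.5 ] v [0.5  0.86] 9.3
```

Emit:
{"api": "carry_out", "payload": {"steps": [[[-0.2,0,-0.2],0,1],[[0,0,-0.3],0,1],[[0,0,-0.2],0,1],[[0,0,0],0,1]]}}

```text
time: 9.7
position: [0.4603, -0.1485, 0.1201]
tool_rot: [0.867, 0.498, -0.004, -0.001]
ft_force: [-1.1, 0.5, 3.6]
grip_width: 0.0007
```

```bash
python3 pos.py
```

```text
pos [ 0.4603 -0.1485  0.1201] phi -30.3 r 0.0297 d -0.1772 F [-1.1  0.5  3.6] u [ 0.86 -0.5 ] v [0.5  0.86] 9.7
```

Force is 3.6 N at about 4 mm of travel, so it is on the button. Pressing on to the stop.

Emit:
{"api": "carry_out", "payload": {"steps": [[[0,0,-0.2],0,1],[[0,0,-0.2],0,1],[[0,0,-0.2],0,1],[[0,0,-0.1],0,1]]}}

```text
time: 10.1
position: [0.4603, -0.1484, 0.1184]
tool_rot: [0.867, 0.498, -0.004, -0.0]
ft_force: [-1.0, 0.0, 6.3]
grip_width: 0.0005
```

```bash
python3 pos.py
```

```text
pos [ 0.4603 -0.1484  0.1184] phi -30.2 r 0.0294 d -0.1772 F [-1.   0.   6.3] u [ 0.86 -0.5 ] v [0.5  0.86] 10.1
```

Emit:
{"api": "carry_out", "payload": {"steps": [[[0,0,-0.3],0,1],[[0,0,-0.3],0,1]]}}

```text
time: 10.3
position: [0.4603, -0.1484, 0.1178]
tool_rot: [0.867, 0.499, -0.003, 0.001]
ft_force: [-6.0, 3.9, 37.1]
grip_width: 0.0004
```

```bash
python3 pos.py
```

```text
pos [ 0.4603 -0.1484  0.1178] phi -30.2 r 0.0293 d -0.1772 F [-6.   3.9 37.1] u [ 0.86 -0.5 ] v [0.5  0.86] 10.3
```

Bottomed firmly: 37 N with no further travel. Releasing, rising and backing away.

Emit:
{"api": "carry_out", "payload": {"steps": [[[0,0,1],0,1],[[0,0,3],0,1],[[0,0,4],0,1],[[0,0,4],0,1],[[3,3,4],0,1],[[4,4,0],0,1],[[4,4,0],0,1],[[4,4,0],0,1],[[2,4,0],0,1],[[0,0,0],0,1]]}}

```text
time: 11.3
position: [0.6177, 0.0291, 0.2781]
tool_rot: [0.868, 0.496, 0.0, 0.003]
ft_force: [0.1, -0.6, 0.4]
grip_width: 0.0005
```

```bash
python3 pos.py;python3 wl.py pics/w10.png
python3 - <<'E'
from h import *
w=load('pics/w10.npy');t=shot('top','pics/t10.png');s=shot('scene','pics/s10.png')
s0=load('pics/s0.npy')
P=np.hstack([cv2.resize(w['pixels'],(400,300)),np.vstack([cv2.resize(x['pixels'][165:250,110:350],(400,142)) for x in (s0,s)]+[np.zeros((16,400,3),np.uint8)])])
cv2.imwrite('pics/c10.png',cv2.cvtColor(P,cv2.COLOR_RGB2BGR))
E
```

```text
pos [0.6177 0.0291 0.2781] phi -30.5 r 0.0758 d 0.0558 F [ 0.1 -0.6  0.4] u [ 0.86 -0.51] v [0.51 0.86] 11.3
[193 117   6  34 150] r 0.0328 ang -34.6 line -36.9
```

View pics/c10.png

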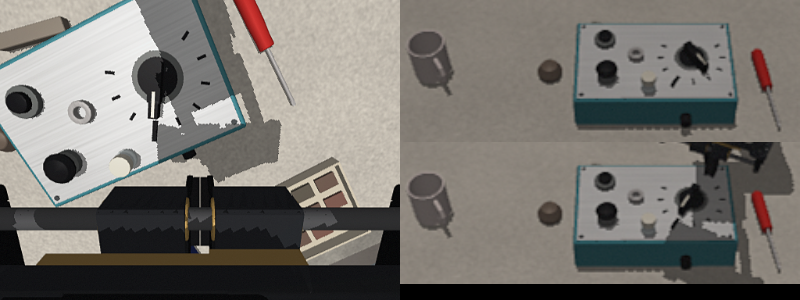

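The nose is on the long mark, both buttons are up, all the loose things are in place and the robot is clear. Handing in.

```bash
python3 -c "
from rig import robot
print(robot.hand_in())"
```

```text
the job is handed in; nothing more can be done
None
```

I turned the selector two clicks clockwise to the long mark, pressed the start button to its stop and released it, then handed the job in. `hand_in` gives no verdict.

- **Selector:** it started at the fourth click. I pushed one flank only, with the closed fingertips. In the last wrist picture the white line reads -34.6° to -36.9°, against -36.5° for the long mark (tolerance 7°), and the nose lies along the mark.
- **Start button:** it began to give at a TCP height of about 0.124 m and bottomed at 0.118 m. The wrist force reached 37 N there, well above the 5 N needed. It looks up again in the last pictures.
- **Other things:** comparing the first and last scene pictures by eye, the stop button, jar, collar, specimen, driver and mug look unmoved. The dresser is only partly visible in the last wrist view. I did not measure any of these positions again.
- **Robot:** the arm is clear, with force readings near zero. The clock stood at about 11 s of the 64 s allowed.
- **Disagreements:** two-view heights scattered by 1–2 cm. The box corners came out at 59–116 mm against the stated 80 mm, and the stop button at 98–103 mm against 119 mm. I used the text's heights for those. The start button's height agreed better (92–104 mm against 102 mm), and touching it confirmed it. The dial axis estimates differed by up to 8 mm in x.

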